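Load and work the guarded lever press

ROBOT

A 6-joint arm with a two-finger parallel gripper is mounted at the origin on the work surface. World frame = base frame: x ahead of the robot, y to its left, z up, the work surface at z = 0. Lengths are in m, angles in rad, forces in N, time in s.
With the tool pointing down it reaches from about 0.425 to 0.95 m from the base axis. Payload 3.5 kg.
Tool frame: the origin (TCP) lies midway between the tips of the shut fingers; the grasp point (between the pads) lies 19 mm behind it; x points along the fingers, y is the direction in which the jaws open and shut, and the axes are right-handed (so a half turn about x gives the same grasp; the last joint's range is limited). The gripper opens to 85 mm and grips with 20 to 120 N. Pads are 22 mm wide; open, the fingers measure 114 mm over their backs; the gripper's body (76 mm by 85 mm) begins 54 mm behind the grasp point. The pads swing forward as they close: fully open they stand 13 mm farther back than shut.
Start: joints at [1.096, 0.286, 1.577, -0, 1.279, -0.15], TCP at [0.215, 0.64, 0.231] pointing down, gripper open.
Joint ranges: [-2.77, 2.77], [-0.9, 2.22], [0.21, 2.48], [-1.53, 4.67], [0.24, 2.81], [-2.84, 2.84]. Speed limits (rad/s): [2.79, 2.79, 3.14, 3.14, 3.14, 3.14].

INTERFACE

Orientations are given as a unit quaternion [x, y, z, w].
In Python, from plant import ctrl, vision gives the robot as it stands. The module is installed in compiled form; this text tells all that it offers.
- The arm moves only by the tool play_rows, never from a script. Its arguments are lists of equal length, an entry for each row: "claw": the closure in counts, from 0 (fully open) to 255 (shut); "travel": the shift along the tool's x, y, z in m, a list of three; "dr": the turn, a rotation vector about the tool's x, y, z in rad, a list of three. In form: {"claw": [claw, ...], "travel": [[tx, ty, tz], ...], "dr": [[wx, wy, wz], ...]}. A call has 1 to 20 rows; each row is the pose to reach, as a shift and turn from the pose measured when the call began, along the tool's axes at that moment; what a row does not reach only later rows make up. A row lasts 1/10 s, in which the tool goes at most 50 mm and 8.59 degrees, less where a joint would pass 70% of its speed; a pose out of reach is approached as far as the arm can. A call with a gripper value outside its range is refused whole. The fingers move at their own pace and stop on an object; "force" is the grip in N (left out, the last holds). Time passes only in rows, so rows that repeat a pose let the fingers close. It gives the time, the measured TCP pose, the force and the opening at its end, in the units of the state.
- ctrl.get_state(): the state, without advancing time (a new reading comes with each control period).
- vision.read_camera(name): name is "scene" or "top" or "wrist"; returns a dict with "img" (420x560x3 uint8, red, green, blue), "range_z" (420x560 float32, m along the optical axis (not along the pixel's ray), 0 where there is no reading), "K" (3x3 intrinsics, pixels), "distortion" ([k1, k2, p1, p2, k3] as OpenCV has them; the pictures are not rectified), "world_to_cam" (4x4, takes a point from world to camera coordinates). Camera axes: x right, y up, looking along -z (the intrinsics and any distortion apply to the point x, -y, -z); pixel columns grow to the right and rows downward; lengths in m; the calibration is good to about 2 mm. A picture is of the moment at which its call begins.
- ctrl.sign_off(): hands the job in, once; it reports no verdict.
The state is a dict: "time": time; "qpos": joint angles; "dq": joint speeds; "joint_efforts": joint torques, N m; "eef_pos": TCP position; "tcp_rot": TCP orientation; "contact_force": force on the tool from outside, world axes, zero at the start; "wrist_torque": the same for the moment, N m; "opening": opening from 0.0 (shut) to 1.0 (fully open).
Only numpy, scipy, OpenCV 4.12 (cv2) and the standard library are available. Lean on these libraries where they do the work, as an engineer would, in place of code of your own. Each camera call takes 0.05 s, during which the arm holds its last target.

TASK

On the jeweller's bench press, push the die carrier by its upright tab with your fingertips until it is fully home against its stop, without lifting it. Only then reach down through the window in the top of the guard, press the lever all the way down, hold it there for about a second and let it spring back up. Never touch the guard (its plate, panels or posts), and leave the jar, hammer, mandrel and dish where they are.

Things in the scene. Friction and masses are not known exactly. Their poses are not given: they have to be found in the camera images.
- press: fixed bench press, steel base plate 320 x 150 x 10 mm from x = -220 to +100 mm. Origin at bench level on its centre line. Its x axis (roughly away from the robot, yaw varies) is the direction in which the carrier is pushed, y left, z up. Rails 10 mm high along x guide the carrier; the end stop is at x = +40 mm
- guard: fixed guard over the press, same origin and axes as the press: a box x = -85 to +95, y = -65 to +65 mm, top 100 mm above the bench. Steel top plate 5 mm thick with the window, four corner posts, clear panels on all sides; only under the front panel is a slot, open up to 35 mm above the bench, for the carrier
- window (a point): centre of the window in the guard's top plate, at the plate's upper face, 100 mm above the bench, at x = -30, y = 0 mm of the press; axes as the press. The window is a rectangle, 70 mm along x by 80 mm along y
- lever_pad (a point): centre of the top face of the lever's round pad, 40 mm across, 10 mm thick. The lever is a steel bar inside the guard, pivoted 100 mm further along press x; at rest the pad lies right under the window's centre, its top 85 mm above the bench (15 mm below the plate's upper face). Fully pressed, it is 28 mm lower (57 mm above the bench) and tipped 16 degrees
- lever (a joint): angle of the lever in rad: 0 = up at rest, 0.28 = all the way down at its hard stop. A spring returns it; at the pad it takes about 3 N to start and 8 N at the bottom
- carrier: loose steel die carrier, a bar 200 (along its x) x 40 x 12 mm, about 0.7 kg (4 to 12 N to push), lying between the rails (2 mm play each side) on the base plate, with a brass disc near its inner end. Origin at the centre of its underside, x axis along press x. It starts 40 to 70 mm drawn out; fully home, its inner end meets the stop and its origin is at x = -60 mm of the press
- carrier_tab (a point): centre of the carrier's upright tab, a plate 8 mm thick (along x), 30 mm wide (along y), 40 mm high, from 22 to 62 mm above the bench; 85 mm behind the carrier's origin, outside the guard. When the carrier is home the tab is 60 mm in front of the guard's front panel
- jar: bystander: closed glass jar 50 mm across, 60 mm high, origin at the centre of its underside
- hammer: bystander: hammer 220 mm long lying along its x axis, origin at the middle of its underside
- mandrel: bystander: small upright steel cone, foot 48 mm across, 90 mm high, origin at the centre of its underside
- dish: bystander: open brass dish 70 mm across, 25 mm high, origin at the centre of its underside
Things that resemble listed ones, but are neither listed nor needed, are in the scene too. Leave any turquoise look-alike of the carrier alone.

How it is judged:
On the way, in this order (a step that is already met when the one before it is completed fails the run):
1. the carrier is home against its stop (within 4 mm), the lever still up (x of carrier in the frame of press above -0.064 m and value of joint lever below 0.06 rad), for 0.2 s.
2. the lever is pressed all the way down (over 0.24 rad) for half a second with the carrier home (value of joint lever above 0.24 rad and x of carrier in the frame of press above -0.064 m), for 0.5 s.
At the end, for the whole second after the job is handed in: the carrier lies flat and at rest, home within 4 mm of its stop, and the lever has sprung back up (under 0.04 rad) (x of carrier in the frame of press above -0.064 m and value of joint lever below 0.04 rad and linear speed of carrier below 0.01 m/s and angle between carrier's own z axis and vertical below 0.05 rad and height (world z) of carrier below 0.014 m); the robot touches nothing.
It fails at once if the robot touches the guard (contact force between any of the fingers, the arm and guard above 0.5 N).
It fails at once if the carrier is lifted (over 10 mm) or tipped (height (world z) of carrier above 0.02 m or angle between carrier's own z axis and vertical above 0.15 rad).
It fails at once if the lever is pressed while the carrier is not home (value of joint lever above 0.1 rad and not (x of carrier in the frame of press above -0.066 m)).
It fails at once if a bystander is moved by more than 15 mm (distance of any of jar, hammer, mandrel, dish from where it was at the start of the episode above 0.015 m).
It also fails if it takes over 48 s, if anything falls off the work surface, if the arm or the gripper's body presses on something with over 40 N, if the wrist force passes 120 N, or if a joint passes its speed limit or range.

## Working session

There is one attempt and no reset: what is moved stays moved. The work goes in short steps, Python scripts to look and compute and a tool call to move; the robot and the scene stay as the last step left them, time stands still between calls to the robot, and variables do not carry over. Pictures are saved under pics/ and viewed, and the job is handed in when it is done.

Besides the shell and the picture viewer there is one more tool, called after "Emit:" as name(argument=value, ...) on one line, values as JSON. play_rows: Moves the arm, as the interface text tells. Its arguments: {"type":"object","properties":{"claw":{"type":"array","items":{"type":"number"}},"travel":{"type":"array","items":{"type":"array","items":{"type":"number"}}},"dr":{"type":"array","items":{"type":"array","items":{"type":"number"}}},"force":{"type":"number"}},"required":["claw","travel","dr"]}

```bash
mkdir -p pics; ls; python3 - <<'E'
from plant import ctrl, vision
import cv2,numpy as np,pickle
s=ctrl.get_state();print(s)
d={}
for n in("scene","top","wrist"):
    c=vision.read_camera(n);d[n]=c
    cv2.imwrite(f"pics/{n}0.png",c["img"][:,:,::-1]);print(n,c["K"].tolist(),c["distortion"],np.round(c["world_to_cam"],4).tolist())
pickle.dump(d,open("d0.pkl","wb"))
E
```

```text
pics
{'time': 0.0, 'qpos': array([ 1.09605634e+00,  2.87205813e-01,  1.57819071e+00,  1.31774284e-05,
        1.27857131e+00, -1.49993108e-01]), 'dq': array([ 9.43958985e-04, -8.51231489e-04, -1.01467542e-03,  1.51483432e-05,
        9.24043223e-04,  1.46153581e-03]), 'joint_efforts': array([-1.10930363e-03, -4.05982554e+01, -2.92624962e+01, -1.73336257e-04,
        5.78166524e-03, -1.02349830e-05]), 'eef_pos': array([0.21503292, 0.63914091, 0.22991297]), 'tcp_rot': array([ 0.11351501,  0.69806736, -0.1151105 ,  0.69754274]), 'contact_force': array([ 0.47152195,  0.3874613 , -0.13275077]), 'wrist_torque': array([ 0.02094936, -0.00683797,  0.00753493]), 'opening': 1.0016320191573127}
scene [[392.20812618881024, 0.0, 284.4883104325572], [0.0, 392.20812618881024, 212.66055555995274], [0.0, 0.0, 1.0]] [-0.06625866  0.          0.          0.          0.        ] [[0.811, 0.585, -0.0068, -0.4322], [-0.4143, 0.5825, 0.6993, 0.1548], [0.4131, -0.5643, 0.7148, -1.1788], [0.0, 0.0, 0.0, 1.0]]
top [[386.2678782236987, 0.0, 281.12151893004096], [0.0, 386.2678782236987, 204.51162940120162], [0.0, 0.0, 1.0]] [0.00092895 0.         0.         0.         0.        ] [[-0.0284, -0.9995, -0.0132, 0.0309], [0.9903, -0.0299, 0.1354, -0.5075], [-0.1358, -0.0092, 0.9907, -0.8959], [0.0, 0.0, 0.0, 1.0]]
wrist [[295.204793010625, 0.0, 281.1260852504362], [0.0, 295.204793010625, 206.94248212340403], [0.0, 0.0, 1.0]] [-0.0476444  0.         0.         0.         0.       ] [[0.3208, 0.9472, -0.0031, -0.6738], [-0.9145, 0.3089, -0.2612, 0.0317], [-0.2464, 0.0866, 0.9653, -0.3801], [0.0, 0.0, 0.0, 1.0]]
```

View pics/scene0.png

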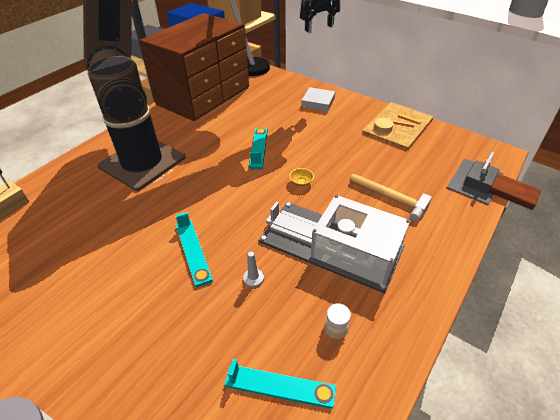

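View pics/top0.png

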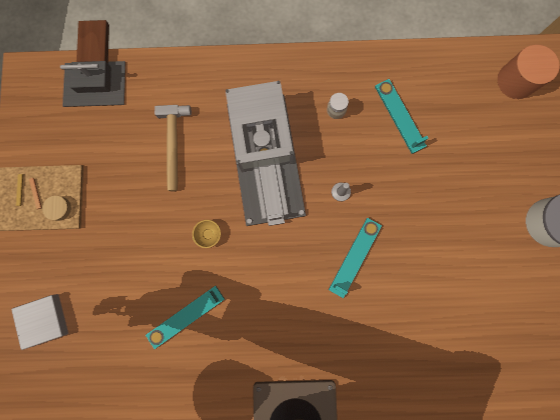

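View pics/wrist0.png

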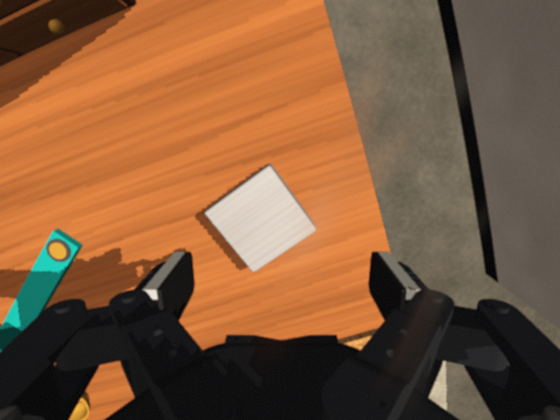

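The scene and top pictures show the press; in top it lies about (228–305, 85–222), the window at about (262,138), and the tab end near (275,222). The hammer is to its left, with the mandrel (341,190) and jar (339,104) to its right. The three turquoise bars are decoys.

```bash
cat > h.py <<'E'
import numpy as np,cv2
def und(c,uv):
    return cv2.undistortPoints(np.array(uv,float).reshape(-1,1,2),c["K"],c["distortion"]).reshape(-1,2)
def ray(c,uv):
    n=und(c,uv);d=np.c_[n[:,0],-n[:,1],-np.ones(len(n))]
    W=np.linalg.inv(c["world_to_cam"]);return W[:3,3],d@W[:3,:3].T
def onz(c,uv,z):
    o,d=ray(c,uv);return o+d*((z-o[2])/d[:,2])[:,None]
def cloud(c,box):
    u0,v0,u1,v1=box
    V,U=np.mgrid[v0:v1,u0:u1];uv=np.c_[U.ravel(),V.ravel()].astype(float)
    o,d=ray(c,uv);r=c["range_z"][v0:v1,u0:u1].ravel();ok=r>0
    P=o+d*r[:,None];return P.reshape(v1-v0,u1-u0,3),r.reshape(v1-v0,u1-u0)
E
python3 - <<'E'
import pickle,cv2,numpy as np
from h import *
d=pickle.load(open("d0.pkl","rb"));c=d["top"]
P,r=cloud(c,(215,75,315,235))
z=P[...,2]
im=c["img"][75:235,215:315,::-1]
a=cv2.resize(im,None,fx=3.7,fy=3.7,interpolation=cv2.INTER_CUBIC)
zz=cv2.applyColorMap(np.clip(z*2000,0,255).astype(np.uint8),cv2.COLORMAP_JET)
b=cv2.resize(zz,None,fx=3.7,fy=3.7,interpolation=cv2.INTER_NEAREST)
cv2.imwrite("pics/topz.png",np.hstack([a,b]))
m=(z>0.09)&(z<0.112)
pt=P[m];print(m.sum(),np.median(pt[:,2]))
rect=cv2.minAreaRect((pt[:,:2]*1000).astype(np.float32));print(rect);print(cv2.boxPoints(rect))
c2=d["scene"];u=c2["img"][190:300,245:425,::-1];cv2.imwrite("pics/sc.png",cv2.resize(u,None,fx=4.4,fy=4.4,interpolation=cv2.INTER_CUBIC))
E
```

```text
3248 0.09929389617951145
((695.5987548828125, 61.52423858642578), (181.71742248535156, 130.13751220703125), 7.9452033042907715)
[[596.61804  113.40935 ]
 [614.60645  -15.478939]
 [794.57947    9.63913 ]
 [776.59106  138.52742 ]]
```

View pics/topz.png

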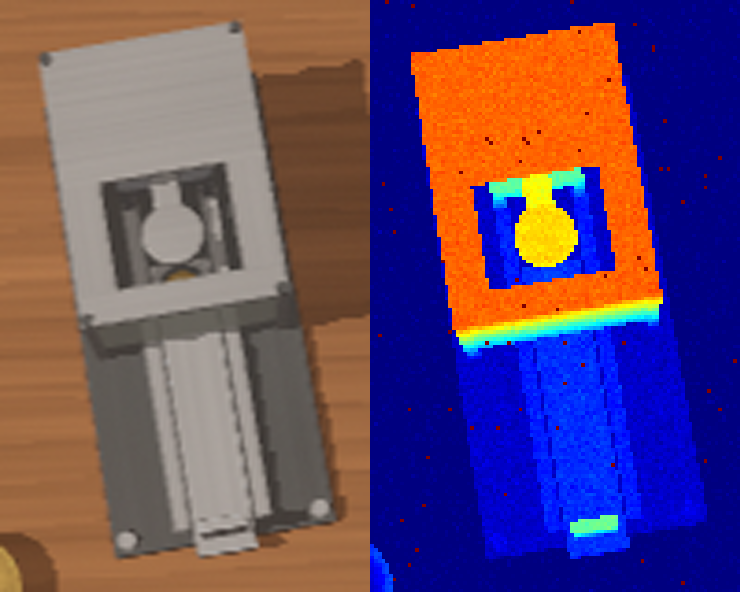

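View pics/sc.png

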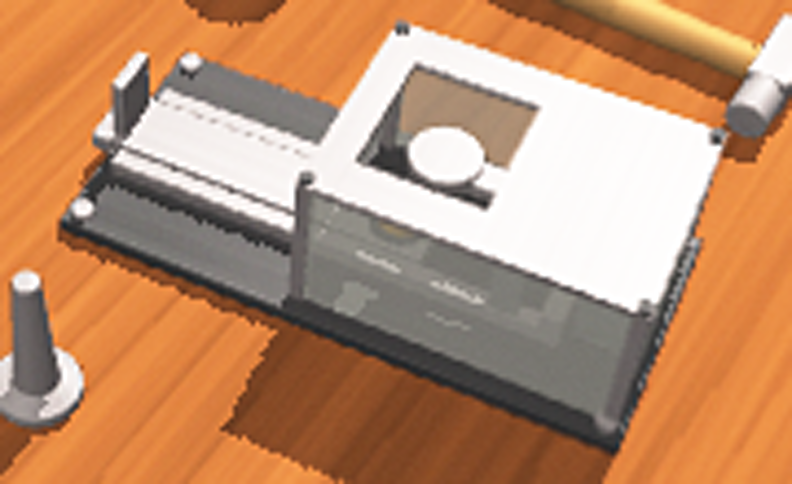

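```bash
cat >> h.py <<'E'
def press(c,box=(215,75,315,235)):
    P,r=cloud(c,box);z=P[...,2]
    m=((z>.092)&(z<.108)).astype(np.uint8);m=cv2.morphologyEx(m,cv2.MORPH_OPEN,np.ones((3,3)))
    n,l,st,_=cv2.connectedComponentsWithStats(m);k=1+np.argmax(st[1:,4])
    rect=cv2.minAreaRect((P[l==k][:,:2]*1000).astype(np.float32))
    return rect,P
def topress(p,o,yaw):
    R=np.array([[np.cos(yaw),-np.sin(yaw)],[np.sin(yaw),np.cos(yaw)]])
    q=np.array(p,float).copy();q[...,:2]=(q[...,:2]-o)@R;return q
E
python3 - <<'E'
import pickle
from h import *
d=pickle.load(open("d0.pkl","rb"));c=d["top"]
rect,P=press(c);print(rect)
yaw=np.radians(rect[2]);ce=np.array(rect[0])/1000
o=ce-.005*np.array([np.cos(yaw),np.sin(yaw)]);print("origin",o,yaw)
q=topress(P,o,yaw).reshape(-1,3)
def rep(n,m):
    s=q[m];print(n,len(s),"med",np.round(np.median(s,0),4),"min",np.round(np.percentile(s,2,axis=0),4),"max",np.round(np.percentile(s,98,axis=0),4))
x,y,z=q.T
rep("pad",(z>.078)&(z<.09)&(abs(x+.03)<.03)&(abs(y)<.03))
rep("tab",(z>.05)&(z<.07)&(x<-.11)&(abs(y)<.06))
rep("carr",(z>.018)&(z<.03)&(x<-.11)&(abs(y)<.018))
rep("base",(z>.004)&(z<.014)&(x<-.1)&(abs(y)<.08)&(abs(y)>.04))
# window edges: pixels on plate around
for nm,m in(("x row y=0.. front",(abs(y)<.03)&(x>-.085)&(x<-.055)&(z>.092)),("far",(abs(y)<.03)&(x>-.005)&(x<.04)&(z>.092)),("left",(abs(x+.03)<.02)&(y>.03)&(z>.092)),("right",(abs(x+.03)<.02)&(y<-.03)&(z>.092))):rep(nm,m)
# cross-check by scene camera
c2=d["scene"];P2,_=cloud(c2,(300,185,415,270));q2=topress(P2,o,yaw).reshape(-1,3);m=(q2[:,2]>.092)&(q2[:,2]<.108);print("scene plate",np.percentile(q2[m],[1,50,99],axis=0).round(4))
P2,_=cloud(c2,(262,195,290,235));q2=topress(P2,o,yaw).reshape(-1,3);m=(q2[:,2]>.035)&(q2[:,2]<.068)&(q2[:,0]<-.1);print("scene tab",np.percentile(q2[m],[2,50,98],axis=0).round(4))
E
```

```text
((695.5987548828125, 61.52423858642578), (181.71742248535156, 130.13751220703125), 7.9452033042907715)
origin [0.69064675 0.06083311] 0.13866995740020688
pad 249 med [-0.0298 -0.      0.084 ] min [-0.0493 -0.0181  0.0791] max [-0.0031  0.0172  0.0875]
tab 50 med [-2.151e-01 -2.000e-04  6.100e-02] min [-0.2187 -0.0146  0.0526] max [-0.2111  0.0138  0.0642]
carr 638 med [-0.1657  0.      0.0215] min [-0.2278 -0.0173  0.0184] max [-0.1123  0.0174  0.0251]
base 1327 med [-0.1604 -0.0402  0.0094] min [-0.2182 -0.0737  0.0059] max [-0.1022  0.0733  0.013 ]
x row y=0.. front 224 med [-0.0751  0.0001  0.0993] min [-0.0847 -0.0285  0.0955] max [-0.0657  0.029   0.1023]
far 391 med [ 0.021  -0.0006  0.0991] min [ 0.0047 -0.0289  0.0959] max [0.0394 0.029  0.1021]
left 186 med [-0.031   0.0522  0.0993] min [-0.0493  0.0402  0.0962] max [-0.011   0.0645  0.1025]
right 183 med [-0.0302 -0.0524  0.0995] min [-0.0488 -0.0646  0.0966] max [-0.0111 -0.0404  0.1025]
scene plate [[-0.0827 -0.0647  0.0932]
 [ 0.0281 -0.0077  0.0994]
 [ 0.0944  0.065   0.1021]]
scene tab [[-0.2173 -0.0159  0.036 ]
 [-0.2101 -0.0028  0.0535]
 [-0.2089  0.0134  0.0633]]
```

The plate measures 181.7 x 130 mm at 99 mm, the pad is at (-30, 0, 84), the window edges agree, and the carrier is drawn out by about 70 mm. All of these are consistent. Next I'll work out the approach.

```bash
cat > go.py <<'E'
import numpy as np,sys
from scipy.spatial.transform import Rotation as R
from plant import ctrl
O=np.array([0.69065,0.06083]);YAW=0.13867
def tgt(px,py,z): 
    c,s=np.cos(YAW),np.sin(YAW);return np.array([O[0]+c*px-s*py,O[1]+s*px+c*py,z])
def main(targets,flip=1):
    s=ctrl.get_state();p=s["eef_pos"];r=R.from_quat(s["tcp_rot"])
    print("t",round(s["time"],2),"p",p.round(4),"F",np.round(s["contact_force"],1),"open",round(s["opening"],3),"q",np.round(s["qpos"],2))
    print("tool axes\n",r.as_matrix().round(3))
    x=np.array([0,0,-1.]);y=flip*np.array([-np.sin(YAW),np.cos(YAW),0]);D=R.from_matrix(np.c_[x,y,np.cross(x,y)])
    print("dr",(r.inv()*D).as_rotvec().round(4))
    c,sn=np.cos(YAW),np.sin(YAW);q=p[:2]-O;print("press xyz",round(c*q[0]+sn*q[1],4),round(-sn*q[0]+c*q[1],4),round(p[2],4))
    for t in targets:
        w=tgt(*t);print(t,"world",w.round(4),"travel",r.inv().apply(w-p).round(4))
if __name__=="__main__":
    a=list(map(float,sys.argv[2:]));main([a[i:i+3] for i in range(0,len(a),3)],int(sys.argv[1]))
E
python3 go.py 1 -.25 0 .2 -.25 0 .038; python3 go.py -1 -.25 0 .2
```

```text
t 0.15 p [0.2151 0.6393 0.2302] F [ 0.8 -0.5 -0.4] open 0.999 q [ 1.1   0.29  1.58  0.    1.28 -0.15]
tool axes
 [[-0.001  0.319  0.948]
 [-0.002  0.948 -0.319]
 [-1.    -0.002 -0.   ]]
dr [-0.4634 -0.0007  0.0017]
press xyz -0.391 0.6386 0.2302
[-0.25, 0.0, 0.2] world [0.443  0.0263 0.2   ] travel [ 0.031  -0.5082  0.4116]
[-0.25, 0.0, 0.038] world [0.443  0.0263 0.038 ] travel [ 0.193  -0.5079  0.4117]
t 0.15 p [0.2151 0.6393 0.2302] F [ 0.8 -0.5 -0.4] open 0.999 q [ 1.1   0.29  1.58  0.    1.28 -0.15]
tool axes
 [[-0.001  0.319  0.948]
 [-0.002  0.948 -0.319]
 [-1.    -0.002 -0.   ]]
dr [2.6781e+00 2.3000e-03 1.0000e-03]
press xyz -0.391 0.6386 0.2302
[-0.25, 0.0, 0.2] world [0.443  0.0263 0.2   ] travel [ 0.031  -0.5082  0.4116]
```

Emit:
play_rows(claw=[255,255,255,255,255,255,255,255,255,255,255,255,255,255,255,255,255,255,255,255], travel=[[0.0,-0.03,0.035],[0.0,-0.06,0.07],[0.0,-0.09,0.105],[0.0,-0.12,0.14],[0.01,-0.15,0.175],[0.01,-0.18,0.21],[0.01,-0.21,0.245],[0.01,-0.24,0.28],[0.015,-0.27,0.305],[0.02,-0.3,0.325],[0.025,-0.33,0.345],[0.031,-0.36,0.36],[0.031,-0.39,0.375],[0.031,-0.42,0.385],[0.031,-0.45,0.395],[0.031,-0.48,0.405],[0.031,-0.508,0.412],[0.031,-0.508,0.412],[0.031,-0.508,0.412],[0.031,-0.508,0.412]], dr=[[-0.04,0,0],[-0.08,0,0],[-0.12,0,0],[-0.16,0,0],[-0.2,0,0],[-0.24,0,0],[-0.28,0,0],[-0.32,0,0],[-0.36,0,0],[-0.4,0,0],[-0.44,0,0],[-0.463,0,0],[-0.463,0,0],[-0.463,0,0],[-0.463,0,0],[-0.463,0,0],[-0.463,0,0],[-0.463,0,0],[-0.463,0,0],[-0.463,0,0]])

```text
time: 2.15
eef_pos: [0.4433, 0.027, 0.1999]
tcp_rot: [-0.049, 0.706, 0.049, 0.705]
contact_force: [0.3, 0.8, 0.2]
opening: -0.002
```

```bash
python3 go.py 1 -.25 0 .038 -.16 0 .038 -.03 0 .16; python3 -c "
from plant import vision
import cv2
cv2.imwrite('pics/w1.png',vision.read_camera('wrist')['img'][:,:,::-1])
cv2.imwrite('pics/s1.png',vision.read_camera('scene')['img'][:,:,::-1])"
```

```text
t 2.15 p [0.4433 0.027  0.1999] F [0.3 0.8 0.2] open -0.002 q [-0.17 -0.21  2.15 -0.    1.21 -1.88]
tool axes
 [[-0.001 -0.138  0.99 ]
 [-0.001  0.99   0.138]
 [-1.    -0.001 -0.001]]
dr [ 0.0001 -0.0013  0.0011]
press xyz -0.2496 0.0006 0.1999
[-0.25, 0.0, 0.038] world [0.443  0.0263 0.038 ] travel [ 0.1619 -0.0005 -0.0002]
[-0.16, 0.0, 0.038] world [0.5322 0.0387 0.038 ] travel [ 0.1618 -0.0005  0.0898]
[-0.03, 0.0, 0.16] world [0.6609 0.0567 0.16  ] travel [ 0.0396 -0.0006  0.2197]
```

View pics/w1.png

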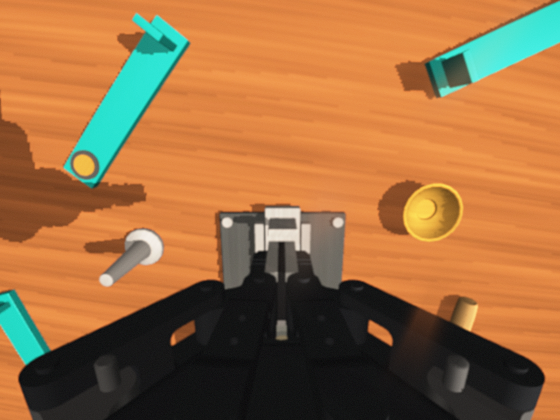

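View pics/s1.png

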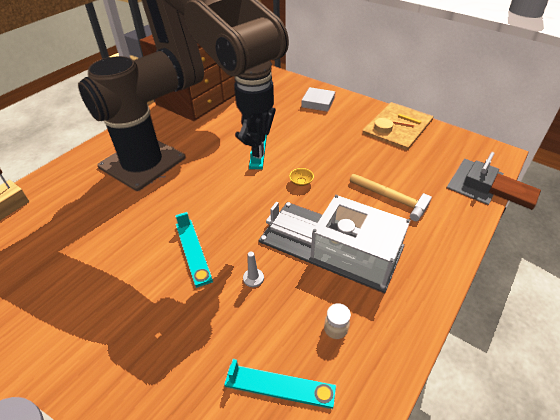

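The wrist picture shows the shut fingers at about (280,260), lined up with the tab at (283,222), and the bystanders untouched. I'll measure the gripper's outline by height and then descend behind the tab.

```bash
python3 - <<'E'
from plant import ctrl,vision
from h import *
from scipy.spatial.transform import Rotation as R
import numpy as np
s=ctrl.get_state();c=vision.read_camera("wrist")
P,r=cloud(c,(0,0,560,420));r=r.ravel();P=P.reshape(-1,3)
t=R.from_quat(s["tcp_rot"]).inv().apply(P-s["eef_pos"])
ok=(r>0)&(t[:,0]<.005)&(t[:,0]>-.12)&(abs(t[:,1])<.1)&(abs(t[:,2])<.08);t=t[ok]
for a in range(0,110,6):
    m=(t[:,0]<=-a/1000+.003)&(t[:,0]>-a/1000-.003)
    if m.sum()>5:print(a,m.sum(),"y",np.percentile(t[m,1],[1,99]).round(4),"z",np.percentile(t[m,2],[1,99]).round(4))
E
```

```text
6 133 y [-0.0106  0.0125] z [-0.0126 -0.0078]
12 268 y [-0.0123  0.0141] z [-0.0127 -0.0077]
18 319 y [-0.0125  0.0142] z [-0.0128 -0.0075]
24 348 y [-0.0125  0.0142] z [-0.0128 -0.0076]
30 310 y [-0.0125  0.0143] z [-0.0128 -0.0076]
36 620 y [-0.0053  0.007 ] z [-0.0127  0.0097]
42 407 y [-0.0205  0.0219] z [-0.0149 -0.0041]
48 1744 y [-0.0308  0.0331] z [-0.0149  0.008 ]
54 3079 y [-0.0355  0.037 ] z [-0.0147  0.0071]
60 2937 y [-0.0395  0.0412] z [-0.0137  0.0073]
66 2631 y [-0.0448  0.0466] z [-0.0184  0.0068]
72 5147 y [-0.0486  0.0501] z [-0.0186  0.0045]
78 6121 y [-0.0534  0.0551] z [-0.0187  0.0043]
84 7179 y [-0.0571  0.0589] z [-0.0187 -0.0029]
90 11000 y [-0.0588  0.0603] z [-0.0197 -0.0036]
96 10192 y [-0.0566  0.0581] z [-0.0213 -0.0043]
102 4024 y [-0.0314  0.0331] z [-0.0216 -0.0114]
```

Emit:
play_rows(claw=[255,255,255,255,255,255,255], travel=[[0.03,0,0],[0.06,0,0],[0.09,0,0],[0.12,0,0],[0.15,0,0],[0.162,0,0],[0.162,0,0]], dr=[[0,0,0],[0,0,0],[0,0,0],[0,0,0],[0,0,0],[0,0,0],[0,0,0]])

```text
time: 3.0
eef_pos: [0.4418, 0.0277, 0.0363]
tcp_rot: [-0.05, 0.707, 0.05, 0.703]
contact_force: [0.3, -0.0, -0.2]
opening: 0.003
```

```bash
python3 go.py 1 -.235 0 .038 -.16 0 .038; python3 -c "
from plant import vision
import cv2
cv2.imwrite('pics/w2.png',vision.read_camera('wrist')['img'][:,:,::-1])"
```

```text
t 3.0 p [0.4418 0.0277 0.0363] F [ 0.3 -0.  -0.2] open 0.003 q [-0.17  0.04  2.26 -0.    0.85 -1.88]
tool axes
 [[-0.005 -0.14   0.99 ]
 [-0.001  0.99   0.14 ]
 [-1.     0.    -0.005]]
dr [ 0.0021 -0.0055 -0.    ]
press xyz -0.2511 0.0015 0.0363
[-0.235, 0.0, 0.038] world [0.4579 0.0283 0.038 ] travel [-0.0018 -0.0016  0.0161]
[-0.16, 0.0, 0.038] world [0.5322 0.0387 0.038 ] travel [-0.0022 -0.0017  0.0911]
```

View pics/w2.png

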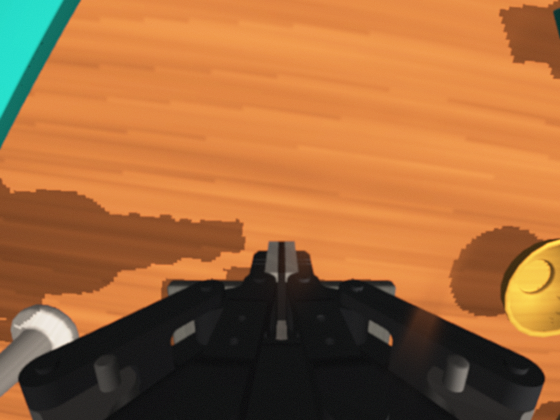

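The gripper's outline is 22 mm half-width at 42 mm above the tip and 33 mm at 48 mm, so it fits the window with its 40 mm half-width. The wrist picture shows the fingers behind the tab, all clear of the dish and mandrel. Now the first stage of the push.

Emit:
play_rows(claw=[255,255,255,255,255,255,255,255,255,255], travel=[[0,-0.0015,0.01],[0,-0.0015,0.02],[0,-0.0015,0.028],[0,-0.0015,0.036],[0,-0.0015,0.044],[0,-0.0015,0.052],[0,-0.0015,0.06],[0,-0.0015,0.068],[0,-0.0015,0.074],[0,-0.0015,0.074]], dr=[[0,-0.005,0],[0,-0.005,0],[0,-0.005,0],[0,-0.005,0],[0,-0.005,0],[0,-0.005,0],[0,-0.005,0],[0,-0.005,0],[0,-0.005,0],[0,-0.005,0]])

```text
time: 4.05
eef_pos: [0.5175, 0.0363, 0.0384]
tcp_rot: [-0.05, 0.705, 0.049, 0.706]
contact_force: [-2.9, -0.3, 2.3]
opening: -0.001
```

```bash
python3 go.py 1 -.16 0 .038; python3 -c "
from plant import vision
import cv2
a=vision.read_camera('scene')['img'][170:300,230:430,::-1]
cv2.imwrite('pics/s3.png',cv2.resize(a,None,fx=4,fy=4))"
```

```text
t 4.05 p [0.5175 0.0363 0.0384] F [-2.9 -0.3  2.3] open -0.001 q [-0.13  0.2   2.08 -0.    0.86 -1.84]
tool axes
 [[ 0.002 -0.14   0.99 ]
 [-0.001  0.99   0.14 ]
 [-1.    -0.001  0.002]]
dr [0.0023 0.0023 0.001 ]
press xyz -0.1749 -0.0004 0.0384
[-0.16, 0.0, 0.038] world [0.5322 0.0387 0.038 ] travel [0.0004 0.0004 0.0149]
```

View pics/s3.png

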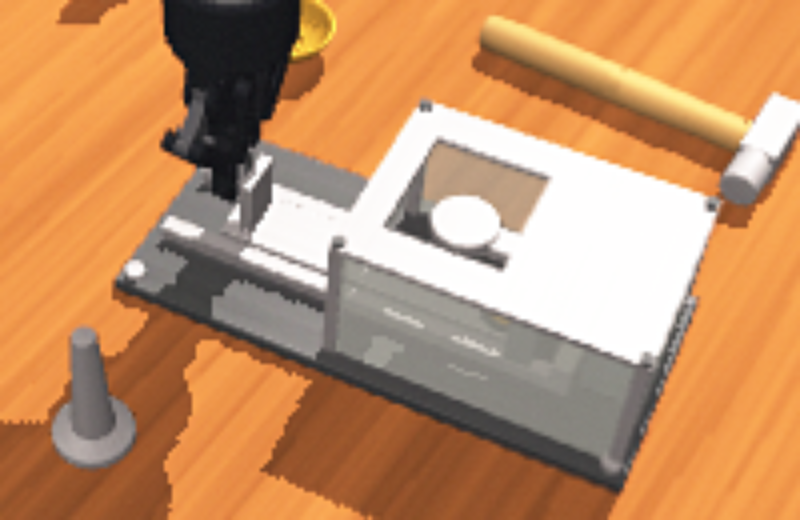

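The tab is against the fingers at about (240,195) in the crop, and the carrier is sliding in straight. I'll push the last stretch slowly.

Emit:
play_rows(claw=[255,255,255,255,255,255,255], travel=[[0,0,0.003],[0,0,0.006],[0,0,0.009],[0,0,0.011],[0,0,0.013],[0,0,0.014],[0,0,0.014]], dr=[[0,0,0],[0,0,0],[0,0,0],[0,0,0],[0,0,0],[0,0,0],[0,0,0]])

```text
time: 4.8
eef_pos: [0.5302, 0.0383, 0.0383]
tcp_rot: [-0.05, 0.705, 0.05, 0.705]
contact_force: [-4.6, -1.0, 2.2]
opening: -0.0
```

```bash
python3 go.py 1 -.16 0 .038
```

```text
t 4.8 p [0.5302 0.0383 0.0383] F [-4.6 -1.   2.2] open -0.0 q [-0.12  0.22  2.05 -0.    0.87 -1.83]
tool axes
 [[-0.    -0.141  0.99 ]
 [-0.001  0.99   0.141]
 [-1.    -0.001 -0.   ]]
dr [ 0.0025 -0.0002  0.0007]
press xyz -0.162 -0.0002 0.0383
[-0.16, 0.0, 0.038] world [0.5322 0.0387 0.038 ] travel [0.0003 0.0002 0.002 ]
```

Emit:
play_rows(claw=[255,255,255,255], travel=[[0,0,0.001],[0,0,0.002],[0,0,0.003],[0,0,0.004]], dr=[[0,0,0],[0,0,0],[0,0,0],[0,0,0]])

```text
time: 5.2
eef_pos: [0.5328, 0.0388, 0.0383]
tcp_rot: [-0.05, 0.707, 0.05, 0.704]
contact_force: [-7.9, -0.7, 3.5]
opening: -0.0
```

```bash
python3 go.py 1 -.16 0 .038; python3 -c "
from plant import vision
import cv2
a=vision.read_camera('scene')['img'][170:300,230:430,::-1]
cv2.imwrite('pics/s4.png',cv2.resize(a,None,fx=4,fy=4))"
```

```text
t 5.2 p [0.5328 0.0388 0.0383] F [-7.9 -0.7  3.5] open -0.0 q [-0.12  0.23  2.04 -0.    0.88 -1.83]
tool axes
 [[-0.004 -0.141  0.99 ]
 [-0.001  0.99   0.141]
 [-1.    -0.    -0.004]]
dr [ 0.0029 -0.0045  0.0003]
press xyz -0.1594 -0.0 0.0383
[-0.16, 0.0, 0.038] world [0.5322 0.0387 0.038 ] travel [ 0.0003  0.     -0.0006]
```

View pics/s4.png

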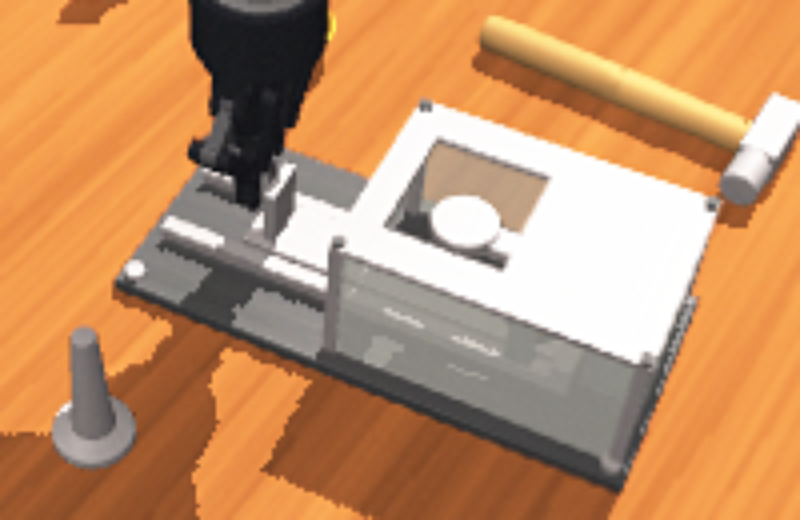

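The tab now stands at about (275,205) in the crop. The force is rising, so I'll push on to confirm the stop.

Emit:
play_rows(claw=[255,255,255,255], travel=[[0,0,0.001],[0,0,0.002],[0,0,0.003],[0,0,0.004]], dr=[[0,0.0,0],[0,0,0],[0,0,0],[0,0,0]])

```text
time: 5.65
eef_pos: [0.5334, 0.039, 0.0383]
tcp_rot: [-0.051, 0.711, 0.05, 0.7]
contact_force: [-15.5, -3.8, 12.3]
opening: -0.002
```

```bash
python3 go.py 1 -.16 0 .038
```

```text
t 5.65 p [0.5334 0.039  0.0383] F [-15.5  -3.8  12.3] open -0.002 q [-0.12  0.24  2.03 -0.    0.89 -1.83]
tool axes
 [[-0.015 -0.142  0.99 ]
 [-0.002  0.99   0.142]
 [-1.     0.    -0.015]]
dr [ 0.0042 -0.015  -0.0002]
press xyz -0.1587 0.0001 0.0383
[-0.16, 0.0, 0.038] world [0.5322 0.0387 0.038 ] travel [ 0.0003 -0.0001 -0.0013]
```

The arm moved 0.7 mm for 4 mm commanded and the force rose to 15 N, so it's on the stop. I'll back off, rise, and check from the top.

Emit:
play_rows(claw=[255,255,255,255,255,255,255,255,255,255,255,255,255,255], travel=[[0,0,-0.003],[0,0,-0.01],[0,0,-0.03],[-0.02,0,-0.04],[-0.06,0,-0.04],[-0.1,0,-0.04],[-0.14,0,-0.04],[-0.16,0,-0.04],[-0.16,0,-0.04],[-0.16,0,-0.04],[-0.16,0,-0.04],[-0.16,0,-0.04],[-0.16,0,-0.04],[-0.16,0,-0.04]], dr=[[0,0,0],[0,-0.01,0],[0,-0.015,0],[0,-0.015,0],[0,-0.015,0],[0,-0.015,0],[0,-0.015,0],[0,-0.015,0],[0,-0.015,0],[0,-0.015,0],[0,-0.015,0],[0,-0.015,0],[0,-0.015,0],[0,-0.015,0]])

```text
time: 7.05
eef_pos: [0.4959, 0.0336, 0.198]
tcp_rot: [-0.05, 0.706, 0.051, 0.705]
contact_force: [-0.4, 0.5, -1.2]
opening: -0.003
```

```bash
python3 - <<'E'
from plant import vision
from h import *
from go import O,YAW
import go
c=vision.read_camera("top");cv2.imwrite("pics/t5.png",c["img"][:,:,::-1])
P,_=cloud(c,(215,75,315,235));q=topress(P,O,YAW).reshape(-1,3);x,y,z=q.T
m=(z>.05)&(z<.068)&(x<-.1)&(abs(y)<.03);print("tab top",m.sum(),np.percentile(q[m],[2,50,98],axis=0).round(4) if m.any() else 0)
c=vision.read_camera("scene");P,_=cloud(c,(240,185,330,250));q=topress(P,O,YAW).reshape(-1,3)
m=(q[:,2]>.035)&(q[:,2]<.068)&(q[:,0]<-.1)&(q[:,0]>-.19)&(abs(q[:,1])<.03);print("scene",m.sum(),np.percentile(q[m],[2,50,98],axis=0).round(4))
cv2.imwrite("pics/s5.png",c["img"][:,:,::-1])
E
python3 go.py 1 -.03 0 .2
```

```text
tab top 0 0
scene 87 [[-0.1473 -0.0146  0.0363]
 [-0.1413 -0.004   0.0549]
 [-0.1397  0.0127  0.063 ]]
t 7.15 p [0.4961 0.0336 0.1985] F [-0.5  0.   0.8] open 0.003 q [-0.14 -0.08  2.04  0.    1.19 -1.85]
tool axes
 [[-0.001 -0.142  0.99 ]
 [ 0.     0.99   0.142]
 [-1.     0.    -0.001]]
dr [ 0.0041 -0.0007 -0.0004]
press xyz -0.1964 -0.0001 0.1985
[-0.03, 0.0, 0.2] world [0.6609 0.0567 0.2   ] travel [-0.0016 -0.0006  0.1664]
```

View pics/t5.png

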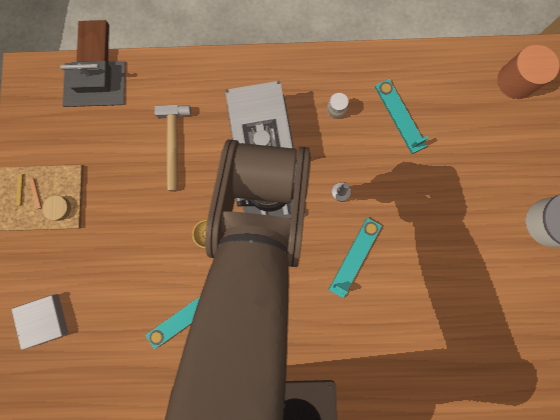

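View pics/s5.png

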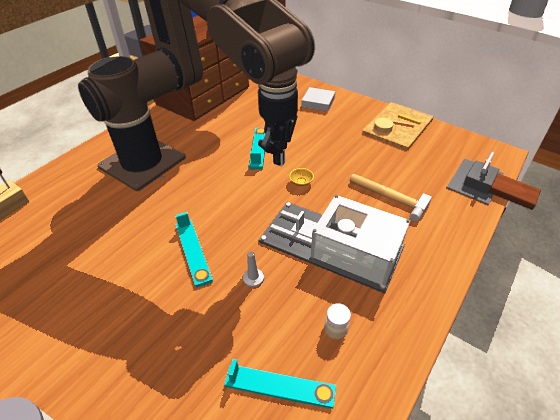

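The top view is blocked by the arm. The scene view puts the tab's front face at x = -141.3 mm, where fully home is -141. The bystanders haven't moved. Next I'll go above the window.

Emit:
play_rows(claw=[255,255,255,255,255,255,255,255], travel=[[0,0,0.04],[0,0,0.08],[0,0,0.12],[0,0,0.15],[0,-0.0005,0.1665],[0.02,-0.0005,0.1665],[0.045,-0.0005,0.1665],[0.045,-0.0005,0.1665]], dr=[[0,0,0],[0,0,0],[0,0,0],[0,0,0],[0.004,0,0],[0.004,0,0],[0.004,0,0],[0.004,0,0]])

```text
time: 7.95
eef_pos: [0.6583, 0.057, 0.1484]
tcp_rot: [-0.048, 0.709, 0.05, 0.702]
contact_force: [-0.2, 0.0, -1.3]
opening: 0.001
```

```bash
python3 go.py 1 -.03 0 .09 -.03 0 .06; python3 -c "
from plant import vision
import cv2,numpy as np
a=vision.read_camera('scene')['img'][130:300,280:440,::-1]
b=vision.read_camera('wrist')['img'][:,:,::-1]
cv2.imwrite('pics/s6.png',np.hstack([cv2.resize(a,(400,425)),cv2.resize(b,(400,425))]))"
```

```text
t 7.95 p [0.6583 0.057  0.1484] F [-0.2  0.  -1.3] open 0.001 q [-0.07  0.33  1.67  0.    1.14 -1.78]
tool axes
 [[-0.01  -0.138  0.99 ]
 [ 0.001  0.99   0.138]
 [-1.     0.002 -0.009]]
dr [ 0.0001 -0.0093 -0.0022]
press xyz -0.0325 0.0006 0.1484
[-0.03, 0.0, 0.09] world [0.6609 0.0567 0.09  ] travel [ 0.0584 -0.0008  0.0031]
[-0.03, 0.0, 0.06] world [0.6609 0.0567 0.06  ] travel [ 0.0884 -0.0008  0.0033]
```

View pics/s6.png

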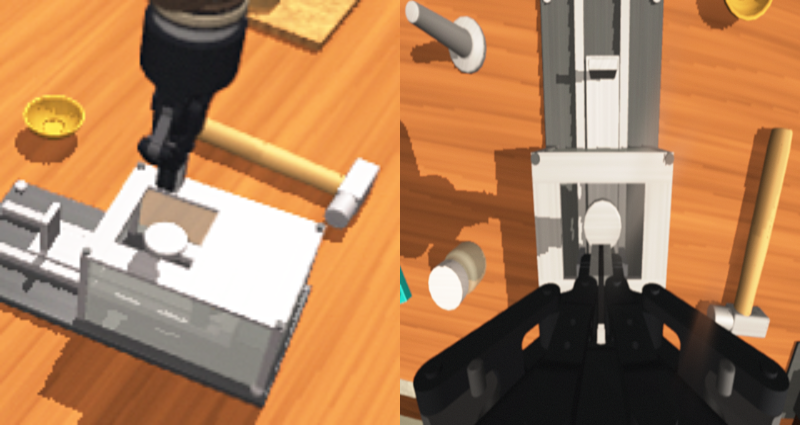

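The fingertips hang over the middle of the window; the pad is at (603,222) in the right half and (165,238) in the left half. The descent goes in stages, first to z = 0.09.

Emit:
play_rows(claw=[255,255,255,255,255,255], travel=[[0,-0.001,0.003],[0.015,-0.001,0.003],[0.03,-0.001,0.003],[0.045,-0.001,0.003],[0.056,-0.001,0.003],[0.056,-0.001,0.003]], dr=[[0,-0.009,-0.002],[0,-0.009,-0.002],[0,-0.009,-0.002],[0,-0.009,-0.002],[0,-0.009,-0.002],[0,-0.009,-0.002]])

```text
time: 8.65
eef_pos: [0.6615, 0.0564, 0.0932]
tcp_rot: [-0.049, 0.705, 0.049, 0.706]
contact_force: [-0.0, 0.4, -0.0]
opening: -0.003
```

```bash
python3 go.py 1 -.03 0 .06; python3 -c "
from plant import vision
import cv2,numpy as np
a=vision.read_camera('scene')['img'][130:300,280:440,::-1]
b=vision.read_camera('wrist')['img'][:,:,::-1]
cv2.imwrite('pics/s7.png',np.hstack([cv2.resize(a,(400,425)),cv2.resize(b,(400,425))]))"
```

```text
t 8.65 p [0.6615 0.0564 0.0932] F [-0.   0.4 -0. ] open -0.003 q [-0.07  0.4   1.7   0.    1.04 -1.78]
tool axes
 [[ 0.001 -0.138  0.99 ]
 [ 0.     0.99   0.138]
 [-1.    -0.     0.001]]
dr [0.0001 0.001  0.    ]
press xyz -0.0294 -0.0004 0.0932
[-0.03, 0.0, 0.06] world [0.6609 0.0567 0.06  ] travel [ 0.0332  0.0004 -0.0006]
```

View pics/s7.png

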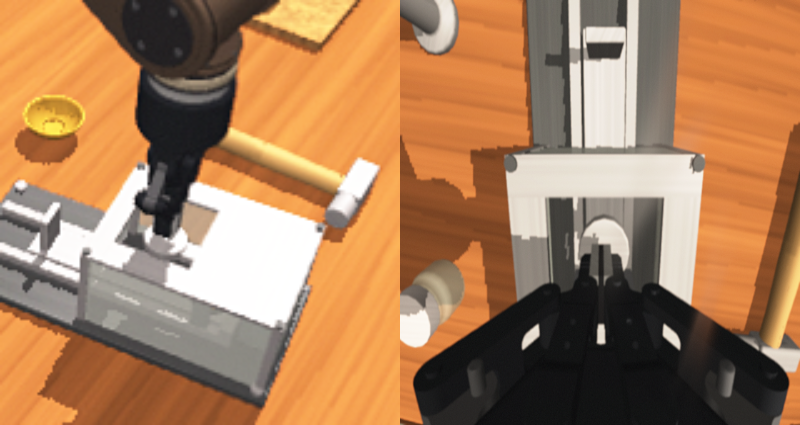

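The fingers are through the window and centred over the pad (left (165,238), right (603,240)). Now I'll press most of the way.

Emit:
play_rows(claw=[255,255,255,255,255,255], travel=[[0.006,0,0],[0.012,0,0],[0.018,0,0],[0.024,0,0],[0.03,0,0],[0.03,0,0]], dr=[[0,0,0],[0,0,0],[0,0,0],[0,0,0],[0,0,0],[0,0,0]])

```text
time: 9.35
eef_pos: [0.6641, 0.0563, 0.0663]
tcp_rot: [-0.049, 0.703, 0.049, 0.708]
contact_force: [-1.3, 0.5, 5.8]
opening: -0.003
```

```bash
python3 go.py 1 -.03 0 .058; python3 -c "
from plant import vision
import cv2,numpy as np
a=vision.read_camera('scene')['img'][130:300,280:440,::-1]
b=vision.read_camera('wrist')['img'][:,:,::-1]
cv2.imwrite('pics/s8.png',np.hstack([cv2.resize(a,(400,425)),cv2.resize(b,(400,425))]))"
```

```text
t 9.35 p [0.6641 0.0563 0.0663] F [-1.3  0.5  5.8] open -0.003 q [-0.07  0.43  1.71  0.    0.99 -1.78]
tool axes
 [[ 0.007 -0.138  0.99 ]
 [-0.     0.99   0.138]
 [-1.    -0.001  0.007]]
dr [0.0001 0.0069 0.0012]
press xyz -0.027 -0.0008 0.0663
[-0.03, 0.0, 0.058] world [0.6609 0.0567 0.058 ] travel [ 0.0082  0.0008 -0.0031]
```

View pics/s8.png

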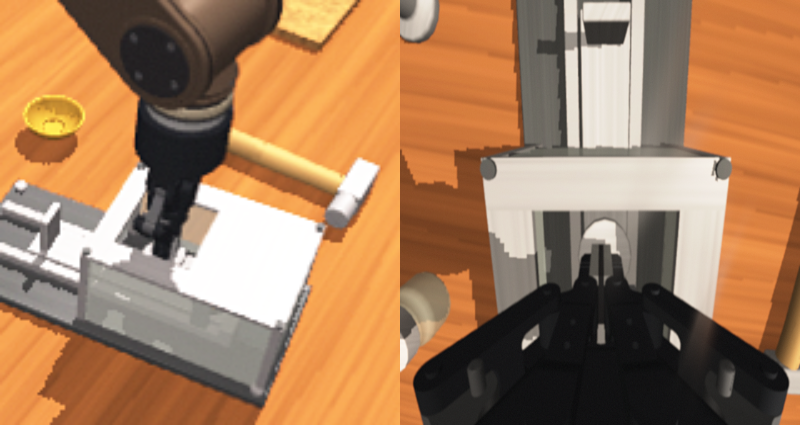

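The pad is going down and tipping, the fingers are clear of the window edges on all sides, and the force is 5.8 N. I'll go on to the hard stop.

Emit:
play_rows(claw=[255,255,255,255,255], travel=[[0.002,0.001,-0.002],[0.004,0.001,-0.002],[0.006,0.001,-0.002],[0.008,0.001,-0.002],[0.008,0.001,-0.002]], dr=[[0,0.007,0.001],[0,0.007,0.001],[0,0.007,0.001],[0,0.007,0.001],[0,0.007,0.001]])

```text
time: 9.95
eef_pos: [0.6645, 0.0564, 0.0611]
tcp_rot: [-0.05, 0.703, 0.048, 0.708]
contact_force: [1.1, -1.3, 6.3]
opening: 0.003
```

```bash
python3 go.py 1 -.03 0 .058
```

```text
t 9.95 p [0.6645 0.0564 0.0611] F [ 1.1 -1.3  6.3] open 0.003 q [-0.07  0.44  1.71 -0.    0.99 -1.78]
tool axes
 [[ 0.006 -0.138  0.99 ]
 [-0.001  0.99   0.138]
 [-1.    -0.002  0.006]]
dr [0.0001 0.0059 0.0021]
press xyz -0.0265 -0.0008 0.0611
[-0.03, 0.0, 0.058] world [0.6609 0.0567 0.058 ] travel [ 0.0031  0.0008 -0.0035]
```

Emit:
play_rows(claw=[255,255,255,255], travel=[[0.003,0,-0.002],[0.005,0,-0.002],[0.007,0,-0.002],[0.007,0,-0.002]], dr=[[0,0.006,0.002],[0,0.006,0.002],[0,0.006,0.002],[0,0.006,0.002]])

```text
time: 10.35
eef_pos: [0.6651, 0.0564, 0.0588]
tcp_rot: [-0.049, 0.704, 0.049, 0.707]
contact_force: [-4.9, 0.5, 15.2]
opening: 0.004
```

```bash
python3 go.py 1 -.03 0 .058; python3 -c "
from plant import vision
import cv2,numpy as np
a=vision.read_camera('scene')['img'][130:300,280:440,::-1]
b=vision.read_camera('wrist')['img'][:,:,::-1]
cv2.imwrite('pics/s9.png',np.hstack([cv2.resize(a,(400,425)),cv2.resize(b,(400,425))]))"
```

```text
t 10.35 p [0.6651 0.0564 0.0588] F [-4.9  0.5 15.2] open 0.004 q [-0.07  0.45  1.71  0.    0.98 -1.78]
tool axes
 [[ 0.005 -0.138  0.99 ]
 [ 0.     0.99   0.138]
 [-1.    -0.001  0.005]]
dr [0.0001 0.0049 0.0006]
press xyz -0.0259 -0.0009 0.0588
[-0.03, 0.0, 0.058] world [0.6609 0.0567 0.058 ] travel [ 0.0008  0.0009 -0.0041]
```

View pics/s9.png

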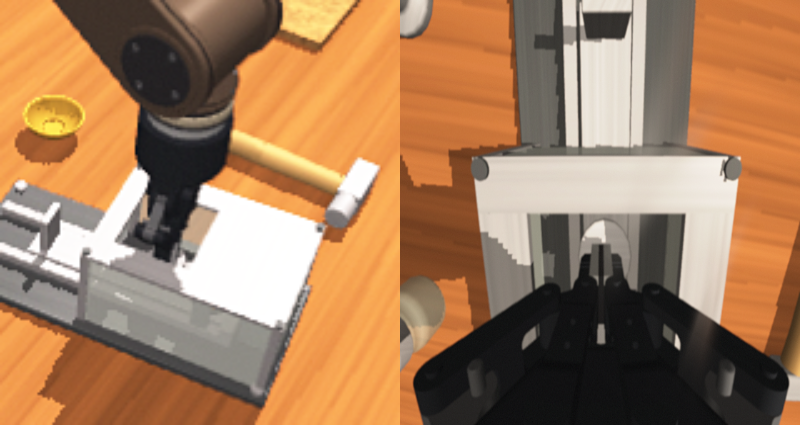

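At 15 N, well above the spring's 8 N, the lever is on its hard stop at tip z = 58.8 mm, still clear of the plate. I'll hold for a second, then lift straight out.

Emit:
play_rows(claw=[255,255,255,255,255,255,255,255,255,255,255], travel=[[0.005,0.001,-0.002],[0.005,0.001,-0.002],[0.005,0.001,-0.002],[0.005,0.001,-0.002],[0.005,0.001,-0.002],[0.005,0.001,-0.002],[0.005,0.001,-0.002],[0.005,0.001,-0.002],[0.005,0.001,-0.002],[0.005,0.001,-0.002],[0.005,0.001,-0.002]], dr=[[0,0.005,0],[0,0.005,0],[0,0.005,0],[0,0.005,0],[0,0.005,0],[0,0.005,0],[0,0.005,0],[0,0.005,0],[0,0.005,0],[0,0.005,0],[0,0.005,0]])

```text
time: 11.55
eef_pos: [0.6651, 0.0565, 0.0588]
tcp_rot: [-0.05, 0.704, 0.048, 0.707]
contact_force: [-5.6, -1.2, 17.9]
opening: -0.002
```

```bash
python3 go.py 1 -.03 0 .1 -.03 0 .25; python3 - <<'E'
from plant import vision
from h import *
from go import O,YAW
c=vision.read_camera("scene");P,_=cloud(c,(240,185,330,250));q=topress(P,O,YAW).reshape(-1,3)
m=(q[:,2]>.035)&(q[:,2]<.068)&(q[:,0]<-.1)&(q[:,0]>-.19)&(abs(q[:,1])<.03);print("scene tab",m.sum(),np.percentile(q[m],[2,50,98],axis=0).round(4))
P,_=cloud(c,(320,205,380,260));q=topress(P,O,YAW).reshape(-1,3)
m=(abs(q[:,0]+.03)<.03)&(abs(q[:,1])<.03)&(q[:,2]<.09)&(q[:,2]>.045);print("pad pts",m.sum(),np.percentile(q[m],[5,50,95],axis=0).round(4))
E
```

```text
t 11.55 p [0.6651 0.0565 0.0588] F [-5.6 -1.2 17.9] open -0.002 q [-0.07  0.45  1.7  -0.    0.98 -1.78]
tool axes
 [[ 0.004 -0.139  0.99 ]
 [-0.002  0.99   0.139]
 [-1.    -0.003  0.004]]
dr [0.0006 0.0041 0.0026]
press xyz -0.0259 -0.0008 0.0588
[-0.03, 0.0, 0.1] world [0.6609 0.0567 0.1   ] travel [-0.0413  0.0007 -0.0039]
[-0.03, 0.0, 0.25] world [0.6609 0.0567 0.25  ] travel [-0.1913  0.0003 -0.0033]
scene tab 87 [[-0.1477 -0.0145  0.0368]
 [-0.1413 -0.0045  0.054 ]
 [-0.1395  0.0142  0.0636]]
pad pts 93 [[-0.0363 -0.0154  0.0563]
 [-0.0163 -0.007   0.0719]
 [-0.0046  0.0095  0.0855]]
```

The tip stayed at 58.8 mm as the force grew to 18 N, and the carrier is still home. Now I'll release and clear out.

Emit:
play_rows(claw=[255,255,255,255,255,255,255,255,255,255,255,255,255,255,255,255,255], travel=[[-0.008,0,-0.002],[-0.018,0,-0.003],[-0.028,0,-0.003],[-0.04,0,-0.003],[-0.06,0,-0.003],[-0.085,0,-0.003],[-0.115,0,-0.003],[-0.145,0,-0.003],[-0.17,0,-0.01],[-0.19,0,-0.04],[-0.19,0,-0.08],[-0.19,0,-0.12],[-0.19,0,-0.16],[-0.19,0,-0.18],[-0.19,0,-0.18],[-0.19,0,-0.18],[-0.19,0,-0.18]], dr=[[0,0.004,0.002],[0,0.004,0.002],[0,0.004,0.002],[0,0.004,0.002],[0,0.004,0.002],[0,0.004,0.002],[0,0.004,0.002],[0,0.004,0.002],[0,0.004,0.002],[0,0.004,0.002],[0,0.004,0.002],[0,0.004,0.002],[0,0.004,0.002],[0,0.004,0.002],[0,0.004,0.002],[0,0.004,0.002],[0,0.004,0.002]])

```text
time: 13.3
eef_pos: [0.4868, 0.0318, 0.2481]
tcp_rot: [-0.049, 0.705, 0.049, 0.705]
contact_force: [0.4, -0.5, -0.8]
opening: -0.001
```

```bash
python3 go.py 1 ; python3 - <<'E'
from plant import vision
from h import *
from go import O,YAW
c=vision.read_camera("scene");P,_=cloud(c,(240,185,330,250));q=topress(P,O,YAW).reshape(-1,3)
m=(q[:,2]>.035)&(q[:,2]<.068)&(q[:,0]<-.1)&(q[:,0]>-.19)&(abs(q[:,1])<.03);print("scene tab",m.sum(),np.percentile(q[m],[2,50,98],axis=0).round(4))
P,_=cloud(c,(320,205,380,260));q=topress(P,O,YAW).reshape(-1,3)
m=(abs(q[:,0]+.03)<.018)&(abs(q[:,1])<.018)&(q[:,2]<.095)&(q[:,2]>.045);print("pad pts",m.sum(),np.percentile(q[m],[5,50,95],axis=0).round(4))
cv2.imwrite("pics/s10.png",c["img"][:,:,::-1])
c=vision.read_camera("top");P,_=cloud(c,(215,75,315,235));q=topress(P,O,YAW).reshape(-1,3)
m=(abs(q[:,0]+.03)<.018)&(abs(q[:,1])<.018)&(q[:,2]<.095)&(q[:,2]>.045);print("top pad",m.sum(),np.median(q[m],axis=0).round(4) if m.any() else 0)
E
```

```text
t 13.3 p [0.4868 0.0318 0.2481] F [ 0.4 -0.5 -0.8] open -0.001 q [-0.14 -0.15  2.01 -0.    1.29 -1.85]
tool axes
 [[ 0.    -0.139  0.99 ]
 [-0.001  0.99   0.139]
 [-1.    -0.001  0.   ]]
dr [0.0006 0.0002 0.0006]
press xyz -0.2059 -0.0005 0.2481
scene tab 87 [[-0.1473 -0.0141  0.0359]
 [-0.1414 -0.0038  0.0549]
 [-0.1393  0.0134  0.0634]]
pad pts 189 [[-0.0451 -0.0164  0.0782]
 [-0.028  -0.0019  0.0845]
 [-0.0139  0.0147  0.0865]]
top pad 145 [-0.0261 -0.0015  0.0841]
```

View pics/s10.png

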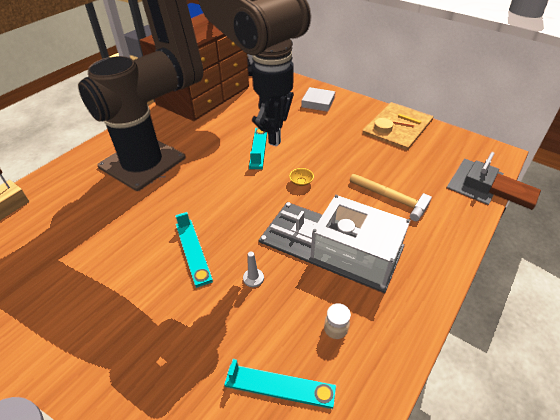

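The pad is back up at 84 mm, at (347,226) in the scene view. The tab is at its home place, near (294,220). The jar, mandrel, dish and hammer haven't moved, and the arm is clear of everything.

```bash
python3 -c "
from plant import ctrl
print(ctrl.sign_off())"
```

```text
the job is handed in; nothing more can be done
None
```

The job is done and handed in at about 13.4 s of the 48 s allowed; no verdict was reported. I pushed the carrier in by its tab with shut fingertips until it hit the stop. I then pressed the lever through the window, held it on its hard stop for a little over a second, and lifted straight out.

- **Carrier home:** at the end of the push the arm advanced only 0.7 mm of 4 mm commanded while the force rose to about 15 N. The scene camera then put the tab's front face at x = -141.4 mm, where fully home is -141 mm. That check came from the scene camera only, because the arm hid the tab in the top view.
- **Lever pressed:** the tip stayed at 58.8 mm while the force reached 15 to 18 N, against about 8 N of spring force. The lever angle itself can't be read directly.
- **Lever back up:** the final pad height was 84 mm in both camera views, as at the start.
- **Guard and bystanders:** I saw no contact with the guard in the pictures. The jar, hammer, mandrel and dish look unmoved in the last scene picture. The arm ended clear of everything with no contact force.

No final check failed or disagreed.

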